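# Turn a circuit board over against a tip-up block

## Robot

A 7-joint arm with a two-finger parallel gripper is mounted at the origin on a cart in front of the work surface, level with it; the furniture and walls round the work are solid. World frame = base frame: x ahead of the robot, y to its left, z up, the work surface at z = 0. Lengths are in m, angles in rad, forces in N, time in s.
With the tool pointing down it reaches from about 0.4 to 0.75 m from the base axis. Payload 19.5 kg.
Tool frame: the origin (TCP) lies at the very end of the fingers, on their centre line; the grasp point (between the pads) lies 19 mm behind it; z points along the fingers, y is the direction in which the jaws open and shut (so a half turn about z gives the same grasp; the last joint's range is limited). The gripper opens to 85 mm and grips with 20 to 120 N. Pads are 22 mm wide; open, the fingers measure 114 mm over their backs; the gripper's body (76 mm by 85 mm) begins 54 mm behind the grasp point. The pads swing forward as they close: fully open they stand 13 mm farther back than shut.
Start: joints at [-1.385, 0.707, -0.028, 1.485, 0.022, 0.951, -0.075], TCP at [0.13, 0.56, 0.231] pointing down, gripper open.
Joint ranges: [-2.71, 2.71], [-0.32, 2.16], [-1.57, 1.52], [0, 2.45], [-1.46, 4.6], [0, 2.02], [-2.83, 2.83]. Speed limits (rad/s): [1.89, 1.89, 2.57, 2.57, 3.01, 3.01, 3.01].

## Interface

Orientations are given as a unit quaternion [x, y, z, w].
In Python, from bench import env gives the robot as it stands. Calls block until the motion is done:
- env.movep(position, orientation): joint-space move of the TCP to a pose.
- env.move_linear(position, speed=0.15, attitude=None, stop_force=None): straight line of the TCP; attitude=None keeps the orientation; speed is the mean speed in m/s. With stop_force (N) it stops when the force on the tool has changed by that much, and returns True; else False.
- env.movej(angles): joint-space move.
- env.gripper_to(opening): finger opening in m; the grip force is fixed at half the most; returns when the fingers have stopped.
- env.pause(seconds).
- env.inverse_kinematics(position, orientation): joint angles nearest the present ones, or None.
- env.grab_frame(name): name is "scene" or "top"; returns a dict with "pixels" (420x560x3 uint8, red, green, blue), "fx", "fy", "cx", "cy" (pixels), "k1" (the pictures are not rectified: a ray, as slopes to the right and down, at radius r is drawn at 1 + k1 r^2 times it, then the intrinsics apply), "extrinsics" (4x4, takes a point from camera to world coordinates). Camera axes: x right, y down, z forward; pixel columns grow to the right and rows downward; lengths in m; the calibration is good to about 2 mm. A picture is of the moment at which its call begins. There is no depth.
A pose or a line that the arm cannot do raises env.PlanningError and nothing moves.
- env.hand_in(): hands the job in, once; it reports no verdict.
Readings, each from a call of its own:
- env.read_time(): time.
- env.read_qpos(): joint angles.
- env.read_dq(): joint speeds.
- env.read_effort(): joint torques, N m.
- env.read_eef_pos(): TCP position.
- env.read_tcp_rot(): TCP orientation.
- env.read_force(): force on the tool from outside, world axes, zero at the start.
- env.read_moment(): the same for the moment, N m.
- env.read_finger_gap(): finger opening in m.
Only numpy, scipy, OpenCV 4.12 (cv2) and the standard library are available. Lean on these libraries where they do the work, as an engineer would, in place of code of your own. Each camera call takes 0.05 s, during which the arm holds its last target.

## Task

Without ever picking it up, push the framed circuit board across the worktop against the white sloping face of the tip-up block until the board has ridden up and stands leaning flat on the slope. Then get a fingertip behind its top edge, which sticks up above the block, and push it over towards the robot, so that the board comes to rest flat on the worktop in front of the block, with the chips facing up. Leave the other things where they are.

Things in the scene. Friction and masses are not known exactly. Their poses are not given: they have to be found in the camera images.
- board: circuit board in a smooth grey frame with a blue rubber strip along its near edge: a rigid plate 84 (x) x 110 (y) x 10 (z) mm, about 90 g. Origin at its very centre. Own +z points out of the plain green side (rows of solder points), up at the start; chips and connector are recessed in the -z side, face down at first. Own x points towards the block at first, up to 0.25 rad off
- board_near (a point): middle of the board's near, rubber edge (own x = -42 mm, mid-thickness; strip 8 mm wide): the edge to push; it becomes the foot when the board leans on the slope, and the rubber keeps it from slipping
- board_far (a point): middle of the board's far edge (own x = +42 mm, mid-thickness): it rides up the slope and becomes the top edge
- tip_block: tip-up block fixed to the worktop: slippery white facing, 140 mm wide (y), rising at 60 degrees to a top edge 45 mm high. Origin on the worktop, middle of the toe line (lower front edge of the slope); own x points away from the robot, up the slope, y along the toe. Behind the facing: an upright wall to 41 mm behind the toe, then a foot plate with ribs up to 27 mm high, to 77 mm
- vial_1: a small glass vial with black cap, 27 mm wide, 68 mm high; bystander at the right; origin at its foot
- vial_2: a second vial like it, bystander at the right; origin at its foot
- blue_cap: a blue screw cap lying on the worktop, 38 mm wide, 18 mm high; bystander at the right front; origin at its underside
- timer: a white square timer, 68 x 68 x 21 mm; bystander at the left; origin at its underside
- beaker: a clear beaker, 55 mm wide, 71 mm high; bystander behind the block, near the wall; origin at its foot
- funnel: a white funnel standing on its rim, 76 mm wide, 75 mm high; bystander behind the block, near the wall; origin at its foot
- bulb: a red rubber pipette bulb lying down, 48 x 78 x 48 mm; bystander at the right rear; origin at its underside
- block_edge (a point): middle of the block's top edge, 26 mm behind the toe line and 45 mm above the worktop. A board leaning flat on the slope stays there by itself, its top edge 73 to 78 mm above the worktop and 33 to 42 mm behind the toe
Not all that is in view belongs to the job. There is more than one size of the board; the job needs the larger.

How it is judged:
By the outcome, as a careful person would: the job done as asked, in the order asked, and still so for the second after the job is handed in, with the robot touching nothing.
It also fails if it takes over 51 s, if anything falls off the work surface, if the arm or the gripper's body presses on something with over 40 N, if the wrist force passes 120 N, or if a joint passes its speed limit or range.

## Working session

There is one attempt and no reset: what is moved stays moved. The work goes in short steps, each a Python script; the robot and the scene stay as the last script left them, time stands still between calls to the robot, and variables do not carry over. Pictures are saved under pics/ and viewed, and the job is handed in when it is done.

```bash
mkdir -p pics; ls; cat > h.py <<'E'
import numpy as np, cv2
from bench import env
def grab(name, fn):
    f=env.grab_frame(name); cv2.imwrite('pics/%s.png'%fn, f['pixels'][:,:,::-1])
    np.savez('pics/%s.npz'%fn, **{k:np.array(v) for k,v in f.items()}); return f
def K(f): return np.array([[f['fx'],0,f['cx']],[0,f['fy'],f['cy']],[0,0,1]],float)
def D(f): return np.array([float(f['k1']),0,0,0])
def pix2w(f,uv,z):
    uv=np.array(uv,float).reshape(-1,1,2)
    n=cv2.undistortPoints(uv,K(f),D(f)).reshape(-1,2)
    T=np.array(f['extrinsics']); d=np.c_[n,np.ones(len(n))]@T[:3,:3].T; o=T[:3,3]
    z=np.broadcast_to(z,len(n))
    return o+d*((z-o[2])/d[:,2])[:,None]
def w2pix(f,P):
    T=np.linalg.inv(np.array(f['extrinsics'])); P=np.array(P,float).reshape(-1,3)
    r,_=cv2.Rodrigues(T[:3,:3])
    return cv2.projectPoints(P,r,T[:3,3],K(f),D(f))[0].reshape(-1,2)
def load(fn): return dict(np.load('pics/%s.npz'%fn))
def crop(fn,out,x0,y0,x1,y1,s):
    im=cv2.imread('pics/%s.png'%fn)[y0:y1,x0:x1]
    cv2.imwrite('pics/%s.png'%out,cv2.resize(im,None,fx=s,fy=s,interpolation=cv2.INTER_CUBIC))
E
python3 - <<'E'
from h import *
for n in('scene','top'):
    f=grab(n,n+'0'); print(n,f['fx'],f['fy'],f['cx'],f['cy'],f['k1'],np.round(f['extrinsics'],3).tolist())
print(env.read_time(),env.read_eef_pos(),env.read_tcp_rot(),env.read_finger_gap())
E
```

```text
pics
scene 515.1395762016225 515.1395762016225 278.4215997603193 204.08291733569052 -0.08257949192392974 [[0.568, -0.409, 0.714, -0.32], [-0.823, -0.283, 0.492, -0.624], [0.001, -0.867, -0.498, 0.707], [0.0, 0.0, 0.0, 1.0]]
top 411.9221069399325 411.9221069399325 280.4139352426274 210.6256036664888 -0.03665515052029817 [[-0.08, -0.973, 0.215, 0.309], [-0.997, 0.077, -0.021, -0.001], [0.004, -0.216, -0.976, 1.254], [0.0, 0.0, 0.0, 1.0]]
0.1 [0.12981927 0.55993102 0.23090888] [ 1.13687309e-01  9.93516474e-01 -4.59287290e-04 -3.15914608e-05] 0.0851992040309681
```

View pics/scene0.png

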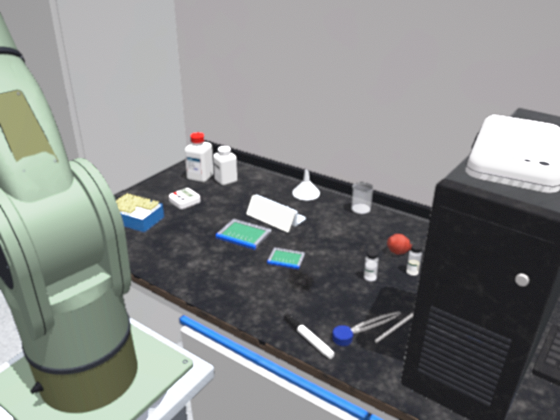

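View pics/top0.png

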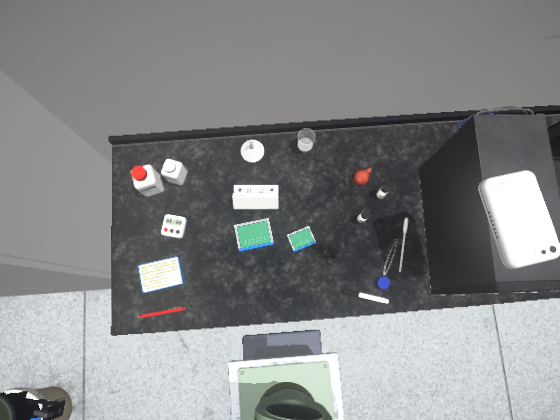

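In the top picture three things could pass for the board: the large green plate (254,235), the small green plate (301,238) and the blue-edged yellow rack (161,274). I take the large green plate, which lies in front of the white block (256,197), and check it in a close crop.

```bash
python3 - <<'E'
from h import *
crop('top0','c1',220,175,325,260,7)
crop('scene0','c2',205,185,315,275,7)
E
```

```text
(no output)
```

View pics/c1.png

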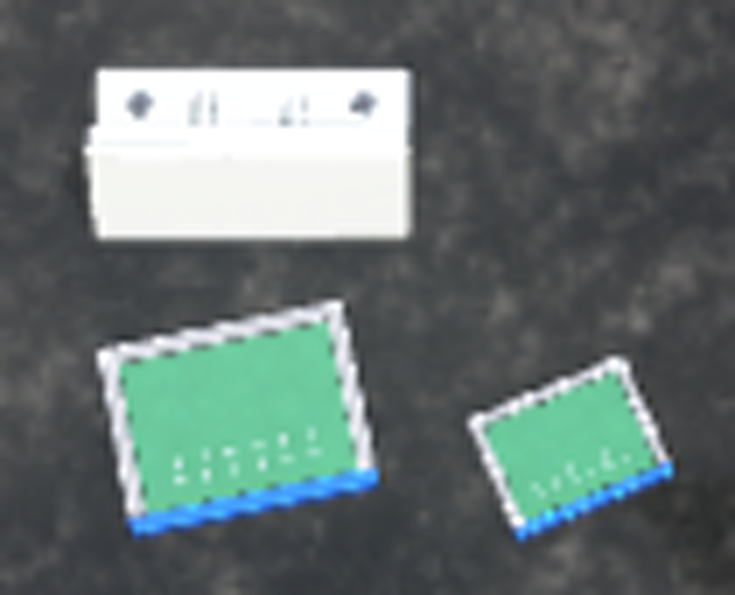

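View pics/c2.png

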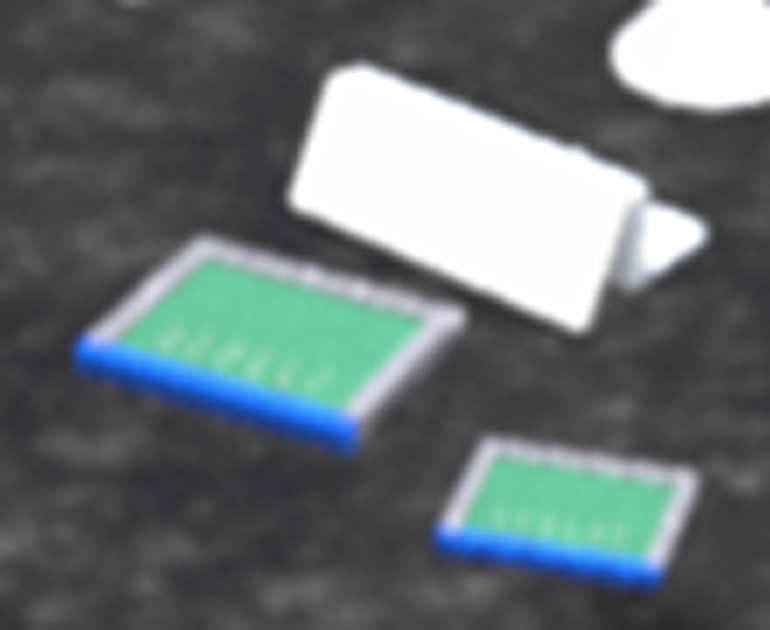

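```bash
python3 - <<'E'
from h import *
f=load('top0'); g=load('scene0')
c=lambda P,x,y:(np.array(P,float)+.5)/7-.5+[x,y]
b=pix2w(f,c([(98,350),(341,302),(376,474),(132,524)],220,175),.01)
print(np.round(b,4),np.linalg.norm(np.diff(b[:,:2],axis=0),axis=1),b.mean(0))
b=pix2w(g,c([(203,236),(466,315),(352,437),(78,342)],205,185),.01)
print(np.round(b,4),np.linalg.norm(np.diff(b[:,:2],axis=0),axis=1),b.mean(0))
t=pix2w(f,c([(97,239),(411,239)],220,175),0);print('toe top',t)
t=pix2w(g,c([(291,204),(587,332)],205,185),0);print('toe scene',t)
e=pix2w(f,c([(88,140),(411,140)],220,175),.045);print('edge top',e)
e=pix2w(g,c([(340,66),(643,186)],205,185),.045);print('edge scene',e)
E
```

```text
[[0.55   0.1192 0.01  ]
 [0.563  0.0114 0.01  ]
 [0.4857 0.0018 0.01  ]
 [0.4723 0.1088 0.01  ]] [0.10863884 0.07786163 0.10784157] [0.51776783 0.0603023  0.01      ]
[[ 0.5532  0.1195  0.01  ]
 [ 0.5646  0.008   0.01  ]
 [ 0.48   -0.0045  0.01  ]
 [ 0.4719  0.1105  0.01  ]] [0.11201873 0.08548136 0.11530769] [0.51740409 0.05838308 0.01      ]
toe top [[ 0.60223393  0.11783035  0.        ]
 [ 0.59117423 -0.02176977  0.        ]]
toe scene [[ 0.6031372   0.11726736  0.        ]
 [ 0.59280654 -0.0252711   0.        ]]
edge top [[ 0.63593249  0.11504402  0.045     ]
 [ 0.62487773 -0.02447485  0.045     ]]
edge scene [[ 0.63629363  0.11757081  0.045     ]
 [ 0.62663503 -0.02640124  0.045     ]]
```

Confirmed: the large plate is about 0.11 x 0.084 m. It sits at (0.5175, 0.0595) with yaw about +0.12. The block's toe middle is at about (0.597, 0.047) with yaw about -0.077, and both cameras agree within about 2 mm. I'll use half-open fingers as a wide two-point pusher to square the board, starting behind the rubber edge.

```bash
cat >> h.py <<'E'
PSI=-0.077; TOE=np.array([0.5975,0.0465])
Q=[np.sin(-PSI/2),np.cos(-PSI/2),0,0]
def B(x,y,z):
    c,s=np.cos(PSI),np.sin(PSI)
    return [TOE[0]+c*x-s*y, TOE[1]+s*x+c*y, z]
def blk(P):
    d=np.array(P)[:2]-TOE; c,s=np.cos(PSI),np.sin(PSI); return c*d[0]+s*d[1], -s*d[0]+c*d[1]
E
python3 - <<'E'
from h import *
for p in [(-.165,.004,.1),(-.165,.004,0),(-.02,.004,0),(-.05,.004,.18),(.07,.004,.18),(.07,.004,.055),(-.05,.004,.055)]:
    q=env.inverse_kinematics(B(*p),Q); print(p,None if q is None else np.round(q,2))
env.gripper_to(0.05); print(env.read_time(),env.read_finger_gap())
env.movep(B(-.165,.004,.08),Q); print(env.read_time(),env.read_eef_pos(),env.read_force())
r=env.move_linear(B(-.165,.004,-.012),speed=.03,stop_force=3); print(r,env.read_time(),env.read_eef_pos(),env.read_force())
grab('top','top1');grab('scene','scene1')
E
```

```text
(-0.165, 0.004, 0.1) [-0.13  0.76 -0.16  2.11  0.38  0.29  0.89]
(-0.165, 0.004, 0) [-0.22  0.99 -0.    2.15  0.56  0.01  0.71]
(-0.02, 0.004, 0) [-0.01  1.06 -0.27  1.63  0.49  0.52  0.91]
(-0.05, 0.004, 0.18) [-0.04  0.74 -0.22  1.64  0.21  0.78  1.14]
(0.07, 0.004, 0.18) [-0.03  0.92 -0.22  1.15  0.19  1.09  1.24]
(0.07, 0.004, 0.055) [ 0.01  1.08 -0.3   1.25  0.35  0.86  1.12]
(-0.05, 0.004, 0.055) [-0.03  0.94 -0.25  1.73  0.41  0.52  0.96]
0.5417 0.05002035218396882
2.7 [0.43347872 0.06392409 0.08008622] [0.43288226 0.33668111 0.14608037]Traceback (most recent call last):
  File "<stdin>", line 6, in <module>
bench.PlanningError: the arm cannot follow that straight line within its joint ranges
```

```bash
python3 - <<'E'
from h import *
for x in (-.165,-.16,-.155,-.15,-.145):
    print(x,[(z,None if (q:=env.inverse_kinematics(B(x,.004,z),Q)) is None else np.round(q,2).tolist()) for z in (0,-.006,-.01)])
E
```

```text
-0.165 [(0, [-0.22, 0.99, -0.0, 2.15, 0.46, 0.0, 0.81]), (-0.006, [0.15, 1.09, -0.69, 2.14, 1.52, 0.6, -0.23]), (-0.01, [0.25, 1.18, -0.91, 2.13, 1.54, 0.82, -0.23])]
-0.16 [(0, [-0.21, 0.99, -0.01, 2.13, 0.46, 0.02, 0.82]), (-0.006, [-0.21, 1.0, -0.0, 2.13, 0.46, 0.01, 0.82]), (-0.01, [-0.08, 1.02, -0.25, 2.13, 1.51, 0.21, -0.22])]
-0.155 [(0, [-0.2, 0.99, -0.02, 2.11, 0.46, 0.04, 0.83]), (-0.006, [-0.2, 1.0, -0.01, 2.11, 0.46, 0.03, 0.82]), (-0.01, [-0.21, 1.01, -0.01, 2.11, 0.46, 0.02, 0.82])]
-0.15 [(0, [-0.19, 0.99, -0.03, 2.1, 0.46, 0.06, 0.83]), (-0.006, [-0.19, 1.0, -0.02, 2.1, 0.46, 0.05, 0.83]), (-0.01, [-0.2, 1.01, -0.02, 2.1, 0.46, 0.04, 0.82])]
-0.145 [(0, [-0.18, 0.99, -0.04, 2.08, 0.45, 0.08, 0.84]), (-0.006, [-0.19, 1.0, -0.03, 2.08, 0.46, 0.07, 0.83]), (-0.01, [-0.19, 1.01, -0.03, 2.08, 0.46, 0.06, 0.83])]
```

```bash
python3 - <<'E'
from h import *
env.move_linear(B(-.152,.004,.04),speed=.08); print(env.read_time(),env.read_eef_pos(),env.read_force())
r=env.move_linear(B(-.152,.004,-.010),speed=.03,stop_force=3); print(r,env.read_time(),env.read_eef_pos(),env.read_force())
grab('top','top1');grab('scene','scene1')
crop('top1','c3',220,175,325,260,7)
crop('scene1','c4',205,185,315,275,7)
E
```

```text
3.375 [0.44613628 0.06223077 0.04011329] [-0.1202002   0.10786992 -0.53842793]
True 4.6667 [ 0.4462201   0.06219697 -0.00303566] [-1.54845923 -0.41121055 12.68167415]
```

View pics/c3.png

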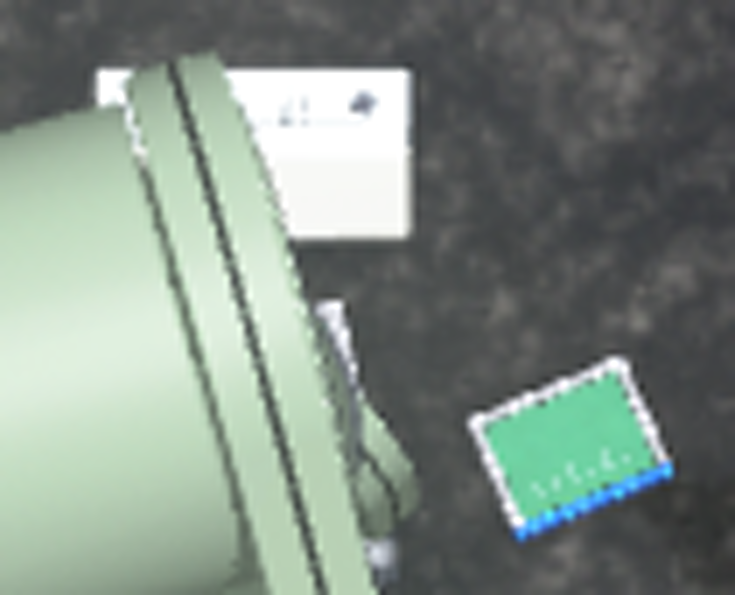

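View pics/scene1.png

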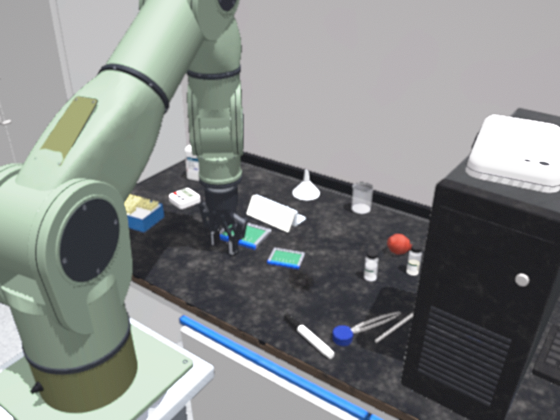

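```bash
python3 - <<'E'
from h import *
env.move_linear(B(-.152,.004,-.0008),speed=.03); print(env.read_time(),env.read_eef_pos(),env.read_force())
r=env.move_linear(B(-.100,.004,-.0008),speed=.04,stop_force=15); print(r,env.read_time(),blk(env.read_eef_pos()),env.read_force())
grab('top','top2');grab('scene','scene2')
crop('scene2','c4',195,175,315,275,6.5)
E
```

```text
5.0167 [ 0.44633146  0.06219422 -0.00082308] [ 0.17114274  0.70526397 -0.73504596]
False 6.4667 (np.float64(-0.10014627973740887), np.float64(0.004058337423665944)) [0.45227958 0.35642112 0.84240554]
```

View pics/c4.png

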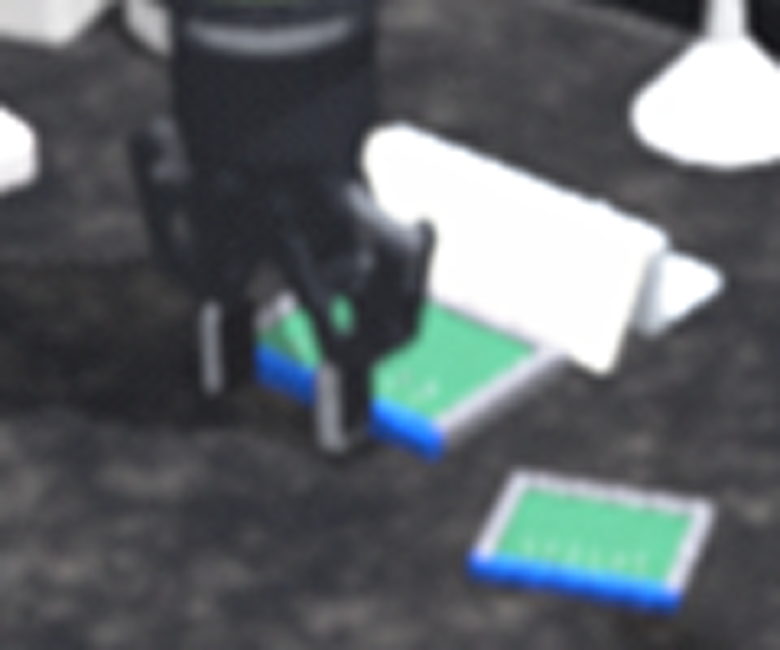

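```bash
python3 - <<'E'
from h import *
f=load('scene2')
c=lambda P:(np.array(P,float)+.5)/6.5-.5+[195,175]
for n,p,z in [('NR top',(440,432),.01),('NR bot',(440,452),0),('NLvis top',(258,350),.01),('NLvis bot',(260,380),0),('FR',(560,350),.01),('Ltip',(212,388),.002),('Rtip',(335,450),.002)]:
    print(n,np.round(blk(pix2w(f,[c(p)],z)[0]),4))
# project expected finger places
for y in (.004+.025,.004+.0395,.004-.025,.004-.0395):
    for x in (-.111,-.089):
        print(x,y,w2pix(f,[B(x,y,.002)])[0], (w2pix(f,[B(x,y,.002)])[0]-[195,175]+.5)*6.5)
E
```

```text
NR top [-0.0829 -0.0571]
NR bot [-0.0818 -0.056 ]
NLvis top [-0.0843  0.0344]
NLvis bot [-0.0884  0.0301]
FR [-0.0106 -0.0562]
Ltip [-0.1063  0.0383]
Rtip [-0.1078 -0.0267]
-0.111 0.029 [228.5963029  236.36769163] [221.62596884 402.13999562]
-0.089 0.029 [234.67817543 232.62033009] [261.15814029 377.7821456 ]
-0.111 0.0435 [224.39615643 234.34134554] [194.32501678 388.96874602]
-0.089 0.0435 [230.48676191 230.64010395] [233.91395241 364.9106757 ]
-0.111 -0.021 [243.49812095 243.55084352] [318.48778617 448.83048287]
-0.089 -0.021 [249.54279599 239.63777091] [357.77817394 423.39551094]
-0.111 -0.035500000000000004 [247.94457098 245.6923105 ] [347.3897114  462.75001822]
-0.089 -0.035500000000000004 [253.9762812 241.7291701] [386.59582777 436.98960566]
```

View pics/top2.png

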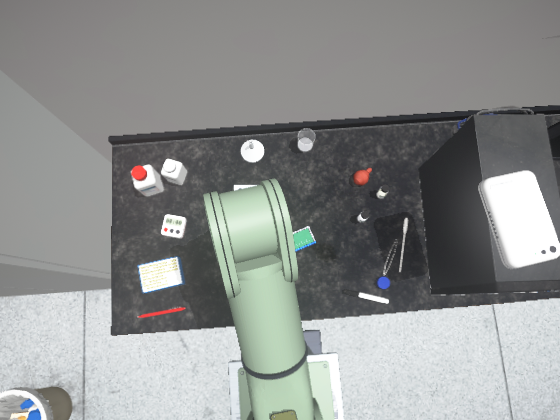

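The board is squared with the block and centred within about 2 mm, with its far edge at the toe. I continue the push up the slope.

```bash
python3 - <<'E'
from h import *
for x in (-.08,-.06,-.04,-.030):
    r=env.move_linear(B(x,.002,-.0008),speed=.04,stop_force=12); print(x,r,env.read_time(),np.round(blk(env.read_eef_pos()),4),np.round(env.read_force(),2))
    if r: break
grab('scene','scene3')
crop('scene3','c5',195,175,315,275,6.5)
E
```

```text
-0.08 False 7.2167 [-0.08   0.002] [ 0.29  0.16 -0.73]
-0.06 False 7.8667 [-0.0601  0.002 ] [ 0.53 -0.17 -0.6 ]
-0.04 False 8.5167 [-0.0401  0.002 ] [ 0.51  0.45 -0.47]
-0.03 False 8.9167 [-0.0299  0.002 ] [-0.63  0.46  0.04]
```

View pics/c5.png

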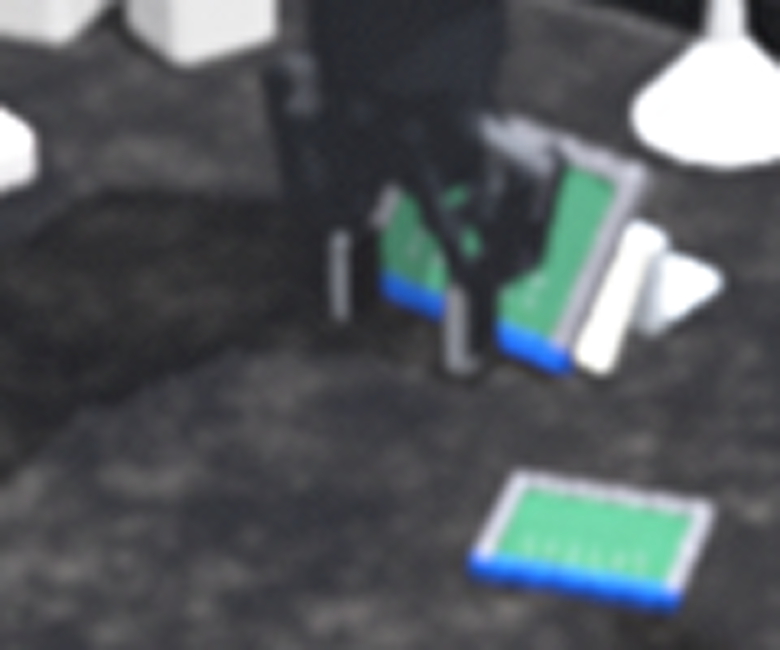

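The board rides up evenly. Next is a slow final press with a low force stop, then I back off and look.

```bash
python3 - <<'E'
from h import *
for x in (-.024,-.0215,-.020,-.0185):
    r=env.move_linear(B(x,.002,-.0008),speed=.015,stop_force=4); print(x,r,env.read_time(),np.round(blk(env.read_eef_pos()),4),np.round(env.read_force(),2))
    if r: break
grab('scene','scene4'); crop('scene4','c6',195,175,315,275,6.5)
E
```

```text
-0.024 False 9.5167 [-0.0239  0.002 ] [-0.08  0.53  0.12]
-0.0215 False 9.8333 [-0.0214  0.002 ] [-0.22  0.14  0.1 ]
-0.02 False 10.0833 [-0.0199  0.002 ] [ 0.05 -0.38 -0.57]
-0.0185 False 10.3333 [-0.0186  0.002 ] [-2.04  0.85  0.27]
```

View pics/c6.png

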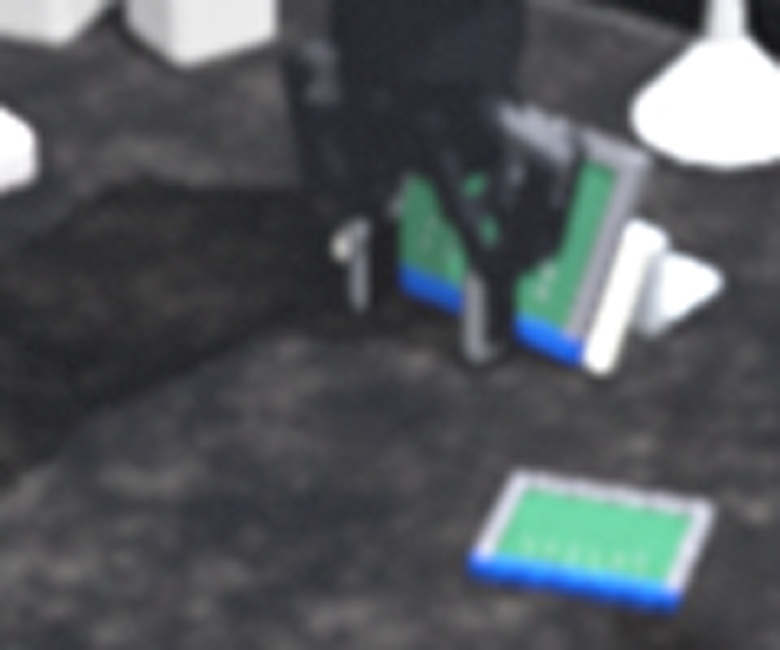

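```bash
python3 - <<'E'
from h import *
F0=env.read_force()
r=env.move_linear(B(-.0165,.002,-.0008),speed=.01,stop_force=4); print(r,env.read_time(),np.round(blk(env.read_eef_pos()),4),np.round(env.read_force(),2),np.round(F0,2))
env.move_linear(B(-.055,.002,-.0008),speed=.08)
env.move_linear(B(-.085,.002,.15),speed=.25); print(env.read_time())
grab('scene','scene5'); grab('top','top5'); crop('scene5','c7',195,175,315,275,6.5);crop('top5','c8',220,175,325,260,7)
E
```

```text
True 10.5917 [-0.0187  0.0019] [-1.01 -0.22  1.73] [-1.97 -1.02  0.55]
11.9583
```

View pics/c7.png

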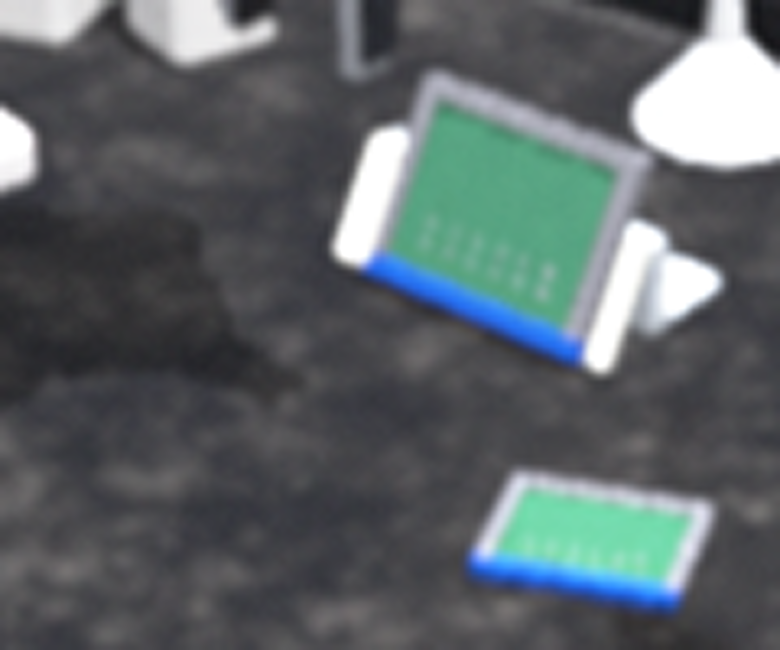

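View pics/c8.png

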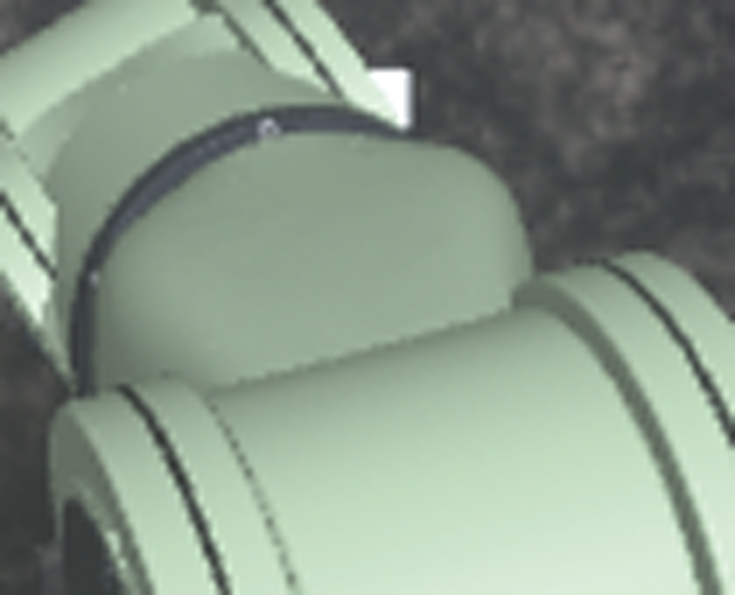

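```bash
python3 - <<'E'
from h import *
f=load('scene5')
s=lambda P:np.round((w2pix(f,P)-[195,175]+.5)*6.5)
for dy in (0,-.002):
  for n,x,z in [('topgreen',.0333,.0777),('topchip',.042,.0727),('footgreen',-.0087,.005),('footchip',0,0)]:
    print(dy,n,s([B(x,.055+dy,z),B(x,-.055+dy,z)]).tolist())
c=lambda P:(np.array(P,float)+.5)/6.5-.5+[195,175]
print([np.round(blk(p),4) for p in pix2w(f,[c(p) for p in((432,72),(650,158))],.0775)])
print([np.round(blk(p),4) for p in pix2w(f,[c(p) for p in((368,256),(582,340))],.005)])
E
```

```text
0 topgreen [[414.0, 70.0], [630.0, 154.0]]
0 topchip [[429.0, 73.0], [644.0, 156.0]]
0 footgreen [[350.0, 266.0], [561.0, 358.0]]
0 footchip [[364.0, 268.0], [575.0, 360.0]]
-0.002 topgreen [[418.0, 71.0], [634.0, 155.0]]
-0.002 topchip [[432.0, 74.0], [648.0, 158.0]]
-0.002 footgreen [[354.0, 267.0], [565.0, 360.0]]
-0.002 footchip [[368.0, 269.0], [579.0, 362.0]]
[array([0.0364, 0.048 ]), array([ 0.0355, -0.0632])]
[array([0.0016, 0.054 ]), array([ 0.0066, -0.0534])]
```

The board leans flat on the slope by itself, and its top edge matches the flat-on-slope projection. Now I go over the top with the tips about 11 mm above the block's edge and push it towards the robot.

```bash
python3 - <<'E'
from h import *
env.move_linear(B(.074,-.002,.16),speed=.2); print(env.read_time(),np.round(blk(env.read_eef_pos()),4))
r=env.move_linear(B(.074,-.002,.053),speed=.1,stop_force=8); print(r,env.read_time(),np.round(env.read_eef_pos(),4),np.round(env.read_force(),2))
grab('scene','scene6'); crop('scene6','c9',195,155,315,255,6.5)
E
```

```text
13.0083 [ 0.0734 -0.0019]
False 14.225 [0.6715 0.0388 0.0537] [-0.08  0.12 -0.07]
```

View pics/c9.png

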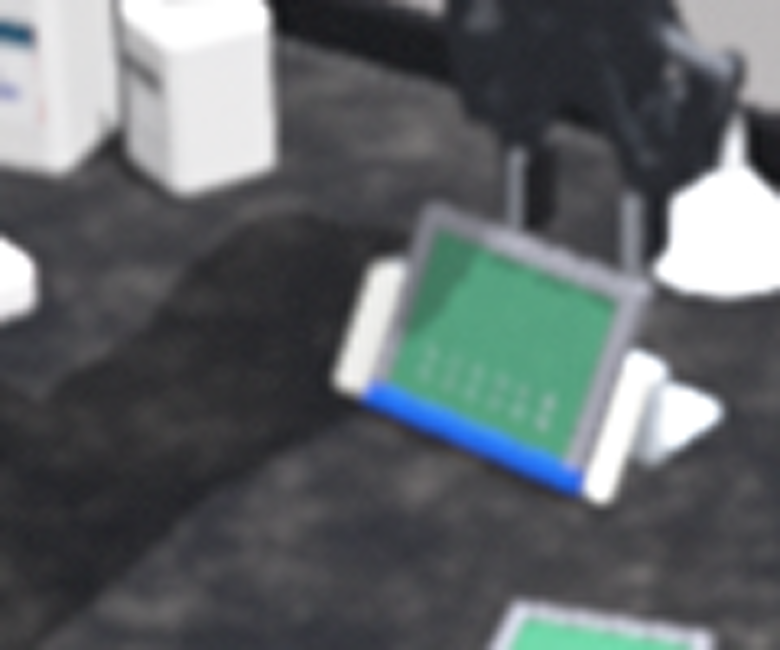

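Both fingertips are behind the top edge at crop (515,215) and (632,270), and the board is undisturbed. I push it over slowly.

```bash
python3 - <<'E'
from h import *
for x in (.04,.02,.005):
    r=env.move_linear(B(x,-.002,.053),speed=.06,stop_force=10); print(x,r,env.read_time(),np.round(blk(env.read_eef_pos()),4),np.round(env.read_force(),2))
    if r: break
grab('scene','scene7'); crop('scene7','c10',195,155,315,255,6.5)
E
```

```text
0.04 False 14.9917 [ 0.0404 -0.0021] [1.17 1.03 0.08]
0.02 False 15.475 [ 0.0204 -0.002 ] [-0.06 -0.05  0.01]
0.005 False 15.875 [ 0.0054 -0.002 ] [ 0.9  -0.21 -0.25]
```

View pics/c10.png

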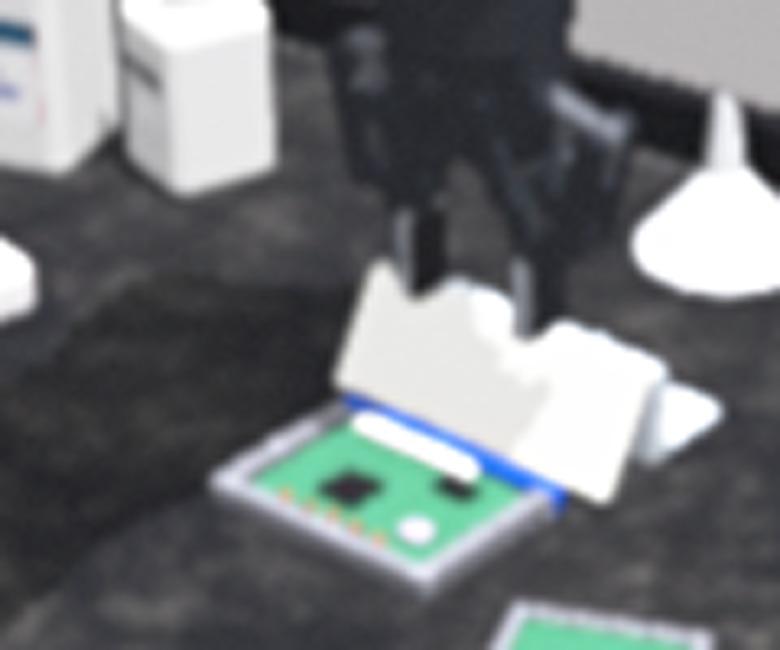

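It lies with the chips up. I lift away, clear the arm from the top view and verify.

```bash
python3 - <<'E'
from h import *
env.move_linear(B(.005,-.002,.2),speed=.2)
env.movej([-1.385,0.707,-0.028,1.485,0.022,0.951,-0.075]); print(env.read_time())
grab('scene','scene8'); grab('top','top8'); crop('scene8','c11',195,165,315,265,6.5);crop('top8','c12',220,175,325,260,7)
f=load('scene8'); s=lambda P:np.round((w2pix(f,P)-[195,165]+.5)*6.5).tolist()
E
```

```text
19.2917
```

View pics/c11.png

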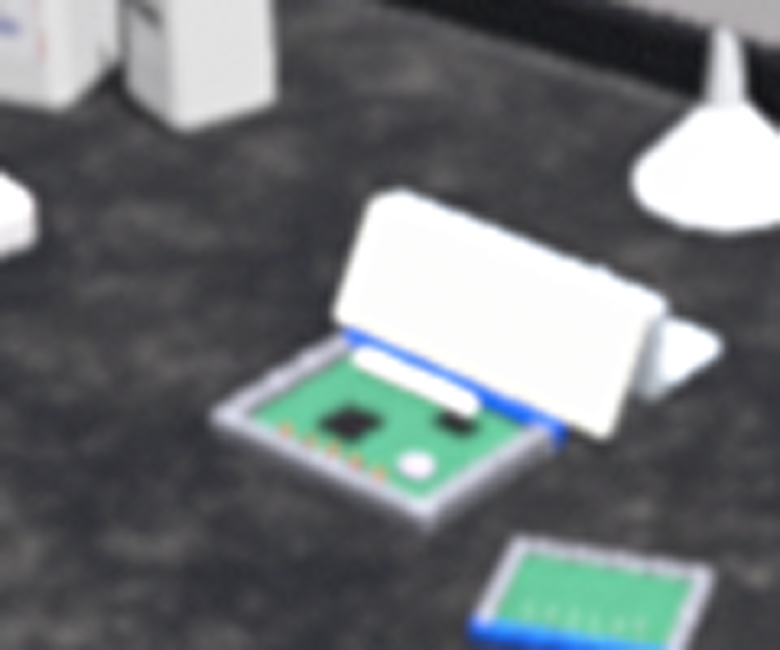

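View pics/c12.png

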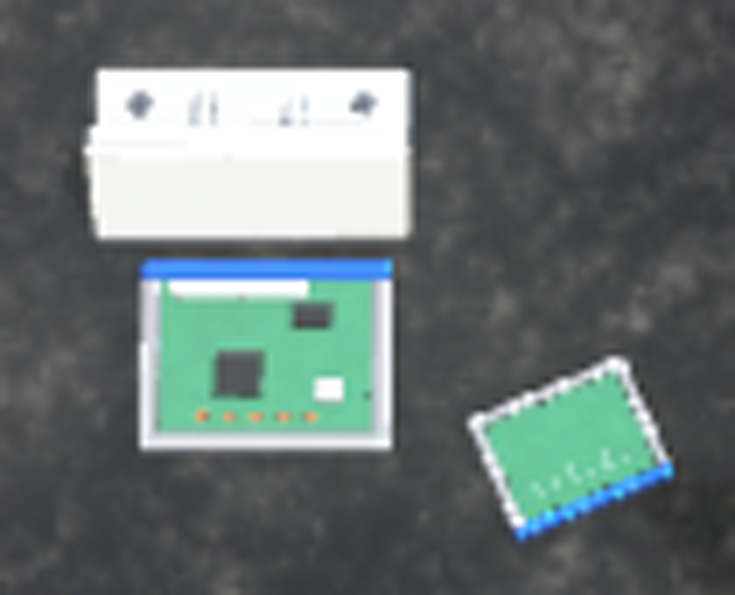

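View pics/top8.png

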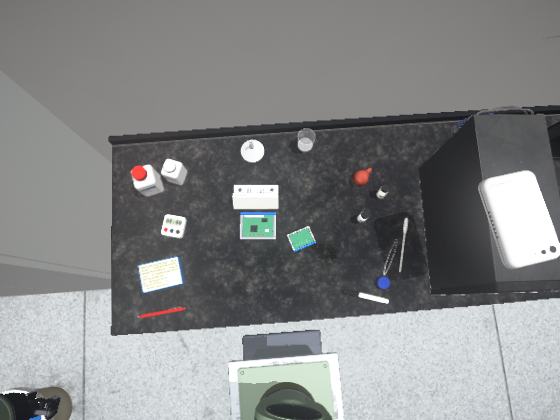

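```bash
python3 - <<'E'
from h import *
f=load('top8'); c=lambda P:(np.array(P,float)+.5)/7-.5+[220,175]
b=pix2w(f,c([(142,260),(393,260),(393,448),(140,448)]),.01); print([np.round(blk(p),4) for p in b],np.linalg.norm(np.diff(b[:,:2],axis=0),axis=1))
d=cv2.absdiff(cv2.imread('pics/top0.png'),cv2.imread('pics/top8.png')).max(2)>60
n,_,st,_=cv2.connectedComponentsWithStats(d.astype(np.uint8)); print(st[1:][st[1:,4]>5])
env.pause(.3); env.hand_in(); print(env.read_time())
E
```

```text
[array([-0.0126,  0.0503]), array([-0.0128, -0.0606]), array([-0.0966, -0.0605]), array([-0.0964,  0.0496])] [0.1108632  0.08379951 0.11017898]
[[ 234  212   42   40 1010]
 [ 250  225    8    7   46]
 [  19  391   23    9   92]
 [   0  392    7    3   13]
 [  47  399    7    2   12]
 [  52  401   13   18   85]
 [  38  402    5    8   24]
 [  44  403    3    6    8]
 [  34  415   13    5   28]]
the job is handed in; nothing more can be done
the job is handed in; nothing more can be done
```

The board now lies flat on the worktop in front of the block with the chips facing up. I handed the job in with about 20 s used.

- **Pushing up:** I pushed the larger board by its rubber edge with half-open fingers, without picking it up. It squared itself to the block, rode up the slope and stayed leaning there after I backed off. Its top edge matched the projection of a board lying flat on the slope.
- **Tipping over:** I then brought both fingertips down behind the top edge and pushed the board over towards the robot.
- **Last checks:**
  - The final top picture measures the board at 110 x 84 mm at a height of 10 mm, which is what it should be when flat.
  - The board is square to the block, with its rubber edge about 13 mm in front of the toe.
  - Comparing the first and last top pictures, the only change on the worktop is the board. The other changes are at the bottom-left edge of the picture, off the worktop.
  - The largest force I read was about 13 N, when the fingers touched the worktop at the start.
- **What went wrong:** The first straight descent was refused because the arm could not follow it within its joint ranges, and nothing moved. I started it 13 mm farther forward instead. None of the last checks failed or disagreed.

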